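# Clear the bed and index the carriage to the next hole

### The job

With the scraper block, not with the fingers, wipe the three metal offcuts off the bed of the indexing slide onto the bench, and set the block back down on the bench. Then pull up the carriage's lock knob, slide the carriage along to the next hole, let the pin go fully home in it, and finish still gripping the knob, holding the pin engaged; do not let go. Leave the other things where they stand.

Things in the scene. Friction and masses are not known exactly. Their poses are not given: they have to be found in the camera images.
- bed: Indexing slide, fixed to the bench: aluminium bed plate 130 (its x) x 300 (its y) mm, top 30 mm above the bench. Origin at the centre of the underside, x away from the robot, z up. On it, centred at x = +45 mm, a steel rail 30 mm wide, 12 mm high, with 10 mm holes at y = -100, 0 and +100 mm and end stops 20 mm high. The strip x = -65 to +30 mm is flat, open at its near edge and ends.
- carriage (a joint): Position of the grey carriage along the rail in m: 0 at the start, at the hole y = -100 mm of the bed; grows towards the bed's +y; the next hole is at 0.100. The carriage is 70 mm long along y, straddles the rail and has a foot 20 mm high over the flat bed that carries a round dark window ring on top (ring top 32 mm above the bed top). Saddle top 28 mm above the bed top. It slides with about 2 N of friction, and cannot move while the pin is in a hole (1 mm of play).
- plunger (a joint): Lift of the lock knob with its pin in m: 0 with the pin fully home in a hole, stop at 0.014. The pin is 8 mm thick with a round end and clears the rail from 0.010 up. A spring pulls it down with 4.5 N at 0, 8.7 N at 0.014; between holes it rests on the rail at about 0.010 and drops by itself when over a hole.
- knob: Black upright cylindrical knob of the plunger on top of the carriage, 26 mm across, 30 mm tall. Origin at the centre of its underside (71 mm above the bench when the pin is home; 3 mm above a steel collar 22 mm across that stands 10 mm high on the saddle), z up.
- hole1 (a point): Mouth of the middle hole of the rail, 42 mm above the bench: the next hole, where the pin must go.
- scraper: Scraper block, loose, standing on the bench to the left or right of the bed: a plain grey bar 20 mm thick (its x), 100 mm long (its y), 52 mm tall with a black rubber foot 16 mm thick below. Origin at the centre of its underside, z up. 0.13 to 0.25 kg. On the left a tall computer tower stands behind it (its front at about x = 0.63 m, y = 0.2 to 0.4 m): keep the arm clear.
- chip0: Steel offcut, 16 x 11 x 8 mm, loose on the flat bed beside the carriage, ahead of it on its way. Origin at the centre of its underside.
- chip1: Steel L-shaped offcut, 16 x 13 x 8 mm, as chip0.
- chip2: Steel square offcut, 12 x 12 x 7 mm, as chip0.
- jar: Bystander: glass jar with a blue lid, 66 mm across, 86 mm tall. Origin at the centre of its underside. Leave it alone.
- dish: Bystander: round flat dish, 59 mm across, 12 mm tall. Origin at the centre of its underside. Leave it alone.
- driver: Bystander: screwdriver lying flat, 190 x 36 x 27 mm, long axis near its own x. Origin at the centre of its underside. Leave it alone.
- rack: Bystander: empty pale tube rack, 55 x 134 x 40 mm. Origin at the centre of its underside. Leave it alone.
Things that resemble listed ones, but are neither listed nor needed, are in the scene too. Of the things that look like the scraper, take the one that is farthest to the robot's left at the start.

How it is judged:
By the outcome, as a careful person would: the job done as asked, in the order asked, and still so for the second after the job is handed in, while the arm keeps its last pose, push and grip.
It also fails if it takes over 67 s, if anything falls off the work surface, if the arm or the gripper's body presses on something with over 40 N, if the wrist force passes 120 N, or if a joint passes its speed limit or range.

### The arm

A 7-joint arm with a two-finger parallel gripper is mounted at the origin on a cart in front of the work surface, level with it; the furniture and walls round the work are solid. World frame = base frame: x ahead of the robot, y to its left, z up, the work surface at z = 0. Lengths are in m, angles in degrees, forces in N, time in s.
With the tool pointing down it reaches from about 0.425 to 0.875 m from the base axis. Payload 4.7 kg.
Tool frame: the origin (TCP) lies on the centre line of the jaws, within the pads' length; the fingertips stand 19 mm ahead of it and the grasp point (between the pads) is the TCP; z points along the fingers, y is the line along which they close (so a half turn about z gives the same grasp; the last joint's range is limited). The gripper opens to 87 mm and grips with 3 to 60 N. Pads are 19 mm wide; open, the fingers measure 117 mm over their backs; the gripper's body (75 mm by 190 mm) begins 51 mm behind the grasp point.
Start: joints at [-69.666, 18.392, -4.016, 83.108, 1.295, 78.541, -3.26], TCP at [0.217, 0.613, 0.21] pointing down, gripper open.
Joint ranges: [-163.93, 163.93], [-17.29, 119.83], [-79.2, 71.16], [3.27, 140.29], [-89.18, 269.18], [5.43, 117.66], [-154.24, 154.24]. Speed limits (degrees/s): [147.25, 147.25, 180, 180, 180, 180, 180].

### API

Orientations are given as [roll, pitch, yaw] about the fixed x, y, z axes, in that order (R = Rz(yaw) Ry(pitch) Rx(roll)).
In Python, from cell import env, imaging gives the robot as it stands.
- The arm moves only by the shell command python3 -m crank 'ROWS' [OPENING] [FORCE]. ROWS is JSON, a list of rows, each an object of numbers: "x", "y", "z": the shift along the tool's x, y, z in m; "turn": the turn about the tool's z in rad. In form: [{"x": .., "y": .., "z": .., "turn": ..}, ...]. A call has 1 to 12 rows; each row is the pose to reach, as a shift and turn from the pose commanded when the call began, along the tool's axes at that moment; what a row does not reach only later rows make up. A row lasts 1/8 s, in which the tool goes at most 62.5 mm and 10.7 degrees, less where a joint would pass 70% of its speed; a pose out of reach is approached as far as the arm can. A call with a gripper value outside its range is refused whole. OPENING is the finger opening in m, from 0 to 0.087, set as the call begins (- or left out, the last holds). The fingers move at their own pace and stop on an object; FORCE is the grip in N (left out, the last holds). Time passes only in rows, so rows that repeat a pose let the fingers close. It gives the time, the measured TCP pose, the force, the opening and the grip force at its end, in the units of the state.
- env.get_obs(): the state, without advancing time (a new reading comes with each control period).
- imaging.read_camera(name): name is "side" or "top" or "wrist"; returns the picture (384x512x3 uint8, red, green, blue); there is no depth.
- imaging.get_calibration(name): a dict with "camera_matrix" (3x3 intrinsics, pixels), "k1" (the pictures are not rectified: a ray, as slopes to the right and down, at radius r is drawn at 1 + k1 r^2 times it, then the intrinsics apply), "position" and "attitude" of the camera in the world. Camera axes: x right, y up, looking along -z (the intrinsics and any distortion apply to the point x, -y, -z); pixel columns grow to the right and rows downward; lengths in m; the calibration is good to about 2 mm. A picture is of the moment at which its call begins: read the wrist's pose just before it. get_calibration takes no time and is no camera call; for the wrist camera it gives the pose at the moment of the call.
- env.sign_off(): hands the job in; it is judged then, once.
The state is a dict: "time_s": time; "qpos": joint angles; "joint_velocities": joint speeds; "effort": joint torques, N m; "tool_pos": TCP position; "tool_rot": TCP orientation; "force": force on the tool from outside, world axes, zero at the start; "wrist_torque": the same for the moment, N m; "grip_width": finger opening in m; "grasp_force": force on a finger pad.
Only numpy, scipy, OpenCV 4.12 (cv2) and the standard library are available. Lean on these libraries where they do the work, as an engineer would, in place of code of your own. Each camera call takes 0.05 s, during which the arm holds its last target. There are 200 camera calls.

## Working session

There is one attempt and no reset: what is moved stays moved. The work goes in short steps, Python scripts to look and compute and a shell command to move; the robot and the scene stay as the last step left them, time stands still between calls to the robot, and variables do not carry over. Pictures are saved under pics/ and viewed, at most 10 in all, crops included, and the job is handed in when it is done.

```bash
ls; mkdir -p pics; cat > h.py <<'E'
import numpy as np,cv2
from scipy.spatial.transform import Rotation as R
from cell import env,imaging
def Rm(a):
    a=np.array(a,float)
    return a if a.shape==(3,3) else R.from_euler('xyz',a,degrees=True).as_matrix()
def ray(c,u,v):
    K=np.array(c['camera_matrix']);x=(u-K[0,2])/K[0,0];y=(v-K[1,2])/K[1,1]
    a,b=x,y
    for _ in range(30):
        s=1+c['k1']*(a*a+b*b);a,b=x/s,y/s
    return np.array(c['position']),Rm(c['attitude'])@np.array([a,-b,-1.])
def plane(c,u,v,z):
    p,d=ray(c,u,v);return p+d*(z-p[2])/d[2]
def proj(c,P):
    q=Rm(c['attitude']).T@(np.array(P)-np.array(c['position']));a,b=q[0]/-q[2],-q[1]/-q[2]
    s=1+c['k1']*(a*a+b*b);K=np.array(c['camera_matrix']);return K[0,0]*a*s+K[0,2],K[1,1]*b*s+K[1,2]
E
python3 - <<'E'
from h import *
for n in ['top','side']:
    c=imaging.get_calibration(n);print(n,c)
    im=imaging.read_camera(n);np.save(n+'0.npy',im)
    cv2.imwrite(f'pics/{n}0.png',cv2.resize(im[...,::-1],(800,600),interpolation=cv2.INTER_CUBIC))
print(env.get_obs())
E
```

```text
pics
top {'camera_matrix': array([[384.21300293,   0.        , 256.48956059],
       [  0.        , 384.21300293, 188.56428407],
       [  0.        ,   0.        ,   1.        ]]), 'k1': -0.11927066436887464, 'position': array([ 0.35948159, -0.10826659,  1.36781584]), 'attitude': array([  9.04357503,  -0.46296398, -91.36170348])}
side {'camera_matrix': array([[451.66463316,   0.        , 253.3601698 ],
       [  0.        , 451.66463316, 186.13114434],
       [  0.        ,   0.        ,   1.        ]]), 'k1': -0.08627357052842044, 'position': array([-0.35808372, -1.53079966,  0.87033739]), 'attitude': array([ 64.71566006,  -0.71524732, -33.01004238])}
{'time_s': 0.1, 'qpos': array([-69.66776256,  18.43330127,  -4.01634226,  83.16714342,
         1.29316803,  78.53909873,  -3.25906236]), 'joint_velocities': array([-0.03800072, -0.17026917, -0.05256771, -0.22726486, -0.02077241,
       -0.06121617, -0.01315763]), 'effort': array([-6.89396966e-04, -4.92572844e+01, -4.05968344e-01, -3.13399780e+01,
       -6.41993224e-02,  3.94732424e-02,  7.44869340e-05]), 'tool_pos': array([0.21709599, 0.61214564, 0.20949485]), 'tool_rot': array([-1.79905586e+02,  3.29281394e-03,  1.60478684e+02]), 'force': array([ 0.08553735,  0.27861548, -0.51404206]), 'wrist_torque': array([-0.0298309 ,  0.01099564,  0.01194155]), 'grasp_force': 0.0, 'grip_width': 0.08680539023234639}
```

View pics/top0.png

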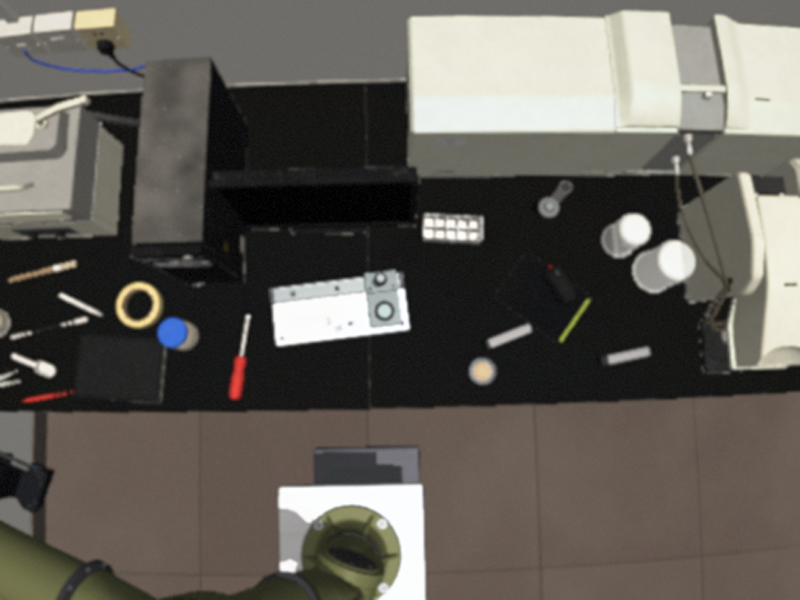

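View pics/side0.png

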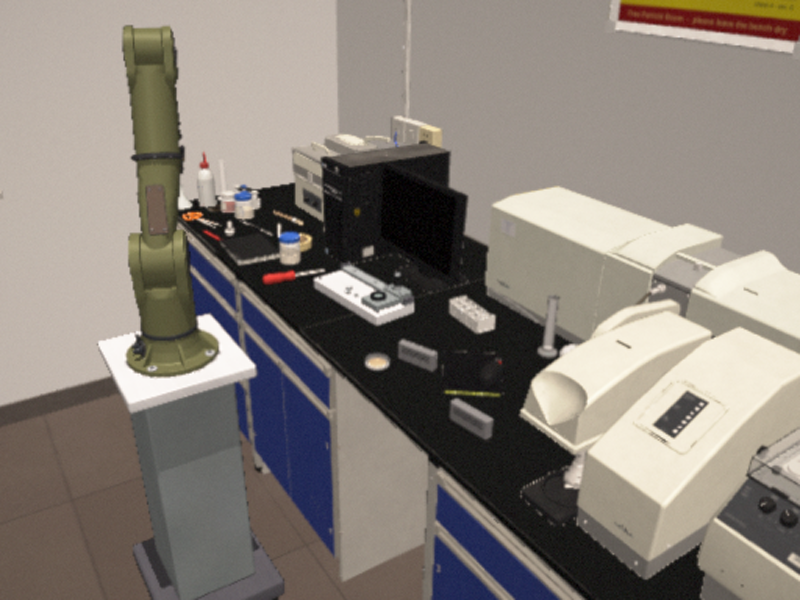

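Top view (800x600): the bed is at about (340,310), the knob at (379,280), the ring at (384,311), and the chips at about (310–350,325). Scraper candidates are grey bars at (510,336) and (628,355). The one at (510,336) is farther to the robot's left, so it fits. I'll confirm it in a crop.

```bash
python3 - <<'E'
from h import *
im=np.load('top0.npy');s=np.load('side0.npy')
a=cv2.resize(im[165:230,165:275],(800,473),interpolation=cv2.INTER_CUBIC)
cv2.imwrite('pics/bed.png',a[...,::-1])
b=cv2.resize(im[195:245,300:430],(480,185),interpolation=cv2.INTER_CUBIC)
c=cv2.resize(s[205:290,220:340],(480,340),interpolation=cv2.INTER_CUBIC)
cv2.imwrite('pics/scr.png',np.vstack([b,c])[...,::-1])
c=imaging.get_calibration('top')
g=cv2.cvtColor(im,cv2.COLOR_RGB2GRAY);m=(g>70).astype(np.uint8)
n,l,st,ce=cv2.connectedComponentsWithStats(m)
for i in range(1,n):
    x,y,w,h,A=st[i]
    if A>15 and 0<x and 110<y and y+h<258 and A<6000:
        pts=cv2.findContours((l==i).astype(np.uint8),0,2)[0][0]
        col=im[l==i].mean(0).astype(int)
        bx=cv2.boxPoints(cv2.minAreaRect(pts))
        z=.03 if A>1500 else .05
        print((x,y,w,h,A),col,z,np.round([plane(c,*p,z)[:2] for p in bx],3).tolist())
E
```

```text
(np.int32(344), np.int32(116), np.int32(22), np.int32(23), np.int32(226)) [108 108 106] 0.05 [[0.758, -0.435], [0.846, -0.489], [0.82, -0.531], [0.733, -0.476]]
(np.int32(270), np.int32(136), np.int32(40), np.int32(20), np.int32(727)) [182 180 174] 0.05 [[0.691, -0.172], [0.76, -0.177], [0.749, -0.319], [0.681, -0.312]]
(np.int32(384), np.int32(136), np.int32(34), np.int32(30), np.int32(696)) [176 175 170] 0.05 [[0.696, -0.57], [0.772, -0.679], [0.7, -0.725], [0.627, -0.616]]
(np.int32(25), np.int32(150), np.int32(10), np.int32(2), np.int32(19)) [81 80 72] 0.05 [[0.732, 0.728], [0.731, 0.691], [0.727, 0.691], [0.729, 0.728]]
(np.int32(154), np.int32(152), np.int32(2), np.int32(9), np.int32(17)) [83 81 76] 0.05 [[0.709, 0.237], [0.709, 0.234], [0.679, 0.233], [0.679, 0.236]]
(np.int32(100), np.int32(163), np.int32(34), np.int32(8), np.int32(114)) [86 85 83] 0.05 [[0.671, 0.434], [0.673, 0.313], [0.649, 0.311], [0.646, 0.432]]
(np.int32(5), np.int32(166), np.int32(44), np.int32(15), np.int32(212)) [143 126 104] 0.05 [[0.636, 0.805], [0.672, 0.632], [0.65, 0.625], [0.615, 0.798]]
(np.in
[... 1340 characters left out ...]
 0.05 [[0.497, 0.789], [0.509, 0.732], [0.495, 0.727], [0.483, 0.783]]
(np.int32(388), np.int32(221), np.int32(29), np.int32(13), np.int32(210)) [143 141 139] 0.05 [[0.425, -0.575], [0.443, -0.679], [0.418, -0.683], [0.4, -0.579]]
(np.int32(6), np.int32(225), np.int32(30), np.int32(17), np.int32(228)) [177 172 164] 0.05 [[0.427, 0.79], [0.462, 0.779], [0.426, 0.659], [0.392, 0.67]]
(np.int32(300), np.int32(229), np.int32(18), np.int32(18), np.int32(253)) [165 153 136] 0.05 [[0.425, -0.27], [0.424, -0.328], [0.366, -0.326], [0.367, -0.268]]
(np.int32(16), np.int32(252), np.int32(21), np.int32(5), np.int32(49)) [167  52  46] 0.05 [[0.349, 0.738], [0.364, 0.661], [0.355, 0.659], [0.341, 0.736]]
```

View pics/bed.png

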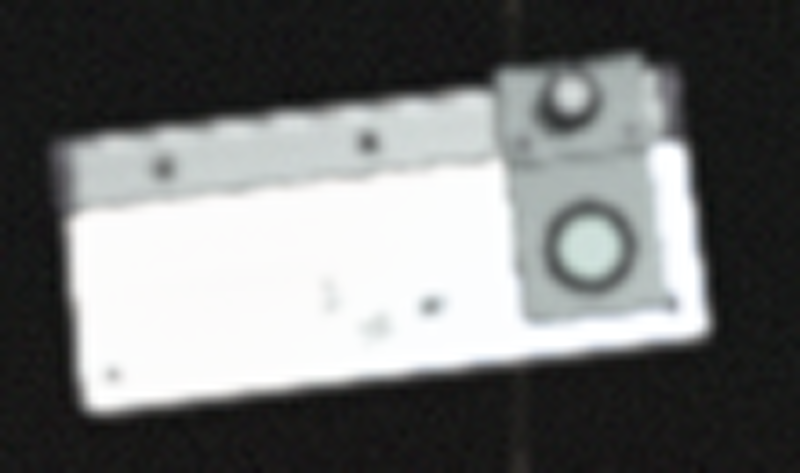

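View pics/scr.png

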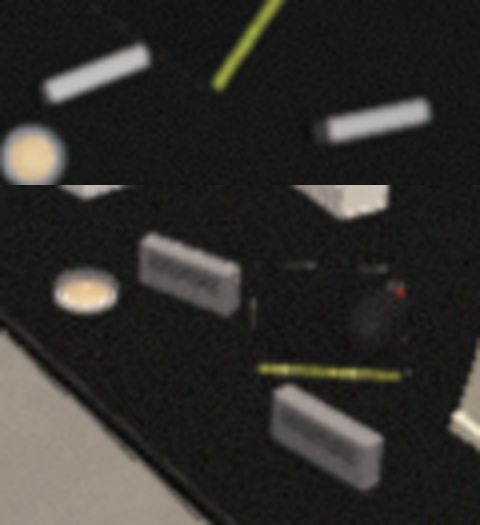

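The crop confirms it: the bar at crop (97,73), full top image about (326,214), is the leftmost lookalike and stands upright. The other is at full (402,227). In the bed crop the chips are at (330,295), (375,327) and (432,304), the rail holes at (165,168) and (368,142), and the ring at (590,247). Next come the bed pose and the block height.

```bash
python3 - <<'E'
from h import *
c=imaging.get_calibration('top');s=imaging.get_calibration('side')
f=lambda u,v,z:plane(c,165+(u+.5)/7.273-.5,165+(v+.5)/7.277-.5,z)
NL,NR=f(88,412,.03),f(708,337,.03);print('near corners',NL,NR,np.linalg.norm(NL-NR))
h2,h1=f(165,168,.042),f(368,142,.042);print('holes',h2,h1,np.linalg.norm(h2-h1),'h0',2*h1-h2)
ey=(NL-NR)[:2];ey/=np.linalg.norm(ey);ex=np.array([ey[1],-ey[0]]);print('yaw',np.degrees(np.arctan2(ex[1],ex[0])))
O=(NL+NR)[:2]/2+ex*.065;print('bed O',O,'h1 in bed',(h1[:2]-O)@ex,(h1[:2]-O)@ey)
for n,u,v,z in [('a',330,295,.036),('b',375,327,.036),('c',432,304,.036),('ring',590,247,.062),('car front near',527,320,.05),('knobtop',566,100,.101)]:
    p=f(u,v,z)[:2];print(n,p,'bed',np.round([(p-O)@ex,(p-O)@ey],4))
# scraper height: two-view of end midpoints of the top face
im=np.load('top0.npy')
for z in (.052,.068):
    ends=[]
    for uv in [(312+1.2,0),]: pass
    P=[plane(c,u,v,z) for u,v in [(313,219.5),(339,208.5)]]
    print(z,[np.round(p,3) for p in P],np.linalg.norm(P[0]-P[1]),[np.round(((proj(s,p)[0]-220)*4,(proj(s,p)[1]-205)*4+185)) for p in P])
E
```

```text
near corners [0.46299266 0.15744313 0.03      ] [ 0.49271712 -0.14121774  0.03      ] 0.30013640415781456
holes [0.57887505 0.11848297 0.042     ] [0.58934211 0.02033604 0.042     ] 0.0987034913775062 h0 [ 0.59980917 -0.07781089  0.042     ]
yaw 5.68368936996218
bed O [0.54253534 0.01455007] h1 in bed 0.04714968316511638 0.0011219517225202237
a [0.51636212 0.03972429] bed [-0.0236  0.0276]
b [0.5004827  0.01822503] bed [-0.0415  0.0078]
c [ 0.51095769 -0.00922471] bed [-0.0338 -0.0205]
ring [ 0.53333972 -0.08593173] bed [-0.0191 -0.0991]
car front near [ 0.500751  -0.0552036] bed [-0.0485 -0.0653]
knobtop [ 0.59668399 -0.07685865] bed [ 0.0448 -0.0963]
0.052 [array([ 0.457, -0.316,  0.052]), array([ 0.492, -0.408,  0.052])] 0.09912689689583717 [array([145., 234.]), array([235., 267.])]
0.068 [array([ 0.455, -0.313,  0.068]), array([ 0.491, -0.404,  0.068])] 0.09792153798291575 [array([143., 218.]), array([232., 250.])]
```

Triangulation puts the block's top at z≈0.052, and the block at (0.474,-0.362) with yaw about 20°. Now I'll work out the shifts for approaching it.

```bash
cat > t.py <<'E'
import sys,json
from h import *
# usage: t.py x,y,z,yaw ...  -> shifts in tool axes from measured pose
o=env.get_obs();p=np.array(o['tool_pos']);r=Rm(o['tool_rot']);y0=o['tool_rot'][2]
print('now',o['time_s'],p.round(4),np.round(o['tool_rot'],2),'F',np.round(o['force'],1),'w',round(o['grip_width'],4),'g',o['grasp_force'],'q',np.round(o['qpos'],0))
for a in sys.argv[1:]:
    w=list(map(float,a.split(',')));d=r.T@(np.array(w[:3])-p)
    print(a,'shift',d.round(4),'turn',round(float(np.radians((y0-w[3]+180)%360-180)),4),'rows>=',round(float(np.linalg.norm(d)/.0625),1))
E
python3 t.py 0.44,0.40,0.21,140 0.50,0.15,0.21,125 0.474,-0.362,0.20,110.2
```

```text
now 0.1 [0.2171 0.6121 0.2095] [-179.91    0.    160.48] F [ 0.1  0.3 -0.5] w 0.0868 g 0.0 q [-70.  18.  -4.  83.   1.  79.  -3.]
0.44,0.40,0.21,140 shift [-0.281  -0.1255 -0.0003] turn 0.3574 rows>= 4.9
0.50,0.15,0.21,125 shift [-4.211e-01 -3.410e-01  1.000e-04] turn 0.6192 rows>= 8.7
0.474,-0.362,0.20,110.2 shift [-0.5677 -0.8323  0.0109] turn 0.8775 rows>= 16.1
```

```bash
python3 -m crank '[{"x":-0.04,"y":-0.018,"turn":0.05},{"x":-0.09,"y":-0.04,"turn":0.12},{"x":-0.14,"y":-0.063,"turn":0.18},{"x":-0.19,"y":-0.085,"turn":0.24},{"x":-0.24,"y":-0.107,"turn":0.3},{"x":-0.281,"y":-0.126,"turn":0.36},{"x":-0.31,"y":-0.17,"turn":0.41},{"x":-0.338,"y":-0.213,"turn":0.46},{"x":-0.366,"y":-0.256,"turn":0.52},{"x":-0.394,"y":-0.3,"turn":0.57},{"x":-0.421,"y":-0.341,"turn":0.62},{"x":-0.421,"y":-0.341,"turn":0.62}]' 0.087
python3 t.py 0.50,-0.1,0.2,117 0.474,-0.362,0.15,110.2
```

```text
now 0.1 [0.2171 0.6121 0.2095] [-179.91    0.    160.48] F [ 0.1  0.3 -0.5] w 0.0868 g 0.0 q [-70.  18.  -4.  83.   1.  79.  -3.]
0.50,-0.1,0.2,117 shift [-0.5046 -0.5767  0.0105] turn 0.7588 rows>= 12.3
0.474,-0.362,0.15,110.2 shift [-0.5677 -0.8322  0.0609] turn 0.8775 rows>= 16.1invalid input
```

```bash
python3 -m crank '[{"x":-0.04,"y":-0.018,"z":0,"turn":0.05},{"x":-0.09,"y":-0.04,"z":0,"turn":0.12},{"x":-0.14,"y":-0.063,"z":0,"turn":0.18},{"x":-0.19,"y":-0.085,"z":0,"turn":0.24},{"x":-0.24,"y":-0.107,"z":0,"turn":0.3},{"x":-0.281,"y":-0.126,"z":0,"turn":0.36},{"x":-0.31,"y":-0.17,"z":0,"turn":0.41},{"x":-0.338,"y":-0.213,"z":0,"turn":0.46},{"x":-0.366,"y":-0.256,"z":0,"turn":0.52},{"x":-0.394,"y":-0.3,"z":0,"turn":0.57},{"x":-0.421,"y":-0.341,"z":0,"turn":0.62},{"x":-0.421,"y":-0.341,"z":0,"turn":0.62}]' 0.087
python3 t.py 0.50,-0.1,0.2,117 0.474,-0.362,0.15,110.2
```

```text
time_s: 1.6
tool_pos: [0.5011, 0.1453, 0.2105]
tool_rot: [-180.0, 0.1, 124.5]
force: [0.8, -0.4, -0.0]
grip_width: 0.0872
grasp_force: 0.0
now 1.6 [0.5011 0.1453 0.2105] [-1.7997e+02  7.0000e-02  1.2446e+02] F [ 0.8 -0.4 -0. ] w 0.0872 g 0.0 q [-38.   2.  19. 102.  -1.  76.  16.]
0.50,-0.1,0.2,117 shift [-0.2016 -0.1397  0.0108] turn 0.1303 rows>= 3.9
0.474,-0.362,0.15,110.2 shift [-0.4029 -0.3094  0.0611] turn 0.249 rows>= 8.2
```

```bash
python3 -m crank '[{"x":-0.04,"y":-0.028,"z":0,"turn":0.03},{"x":-0.08,"y":-0.056,"z":0,"turn":0.05},{"x":-0.12,"y":-0.084,"z":0,"turn":0.08},{"x":-0.16,"y":-0.112,"z":0,"turn":0.1},{"x":-0.202,"y":-0.14,"z":0,"turn":0.13},{"x":-0.242,"y":-0.174,"z":0,"turn":0.15},{"x":-0.282,"y":-0.208,"z":0,"turn":0.18},{"x":-0.322,"y":-0.242,"z":0.01,"turn":0.2},{"x":-0.362,"y":-0.276,"z":0.02,"turn":0.23},{"x":-0.403,"y":-0.309,"z":0.03,"turn":0.249},{"x":-0.403,"y":-0.309,"z":0.06,"turn":0.249},{"x":-0.403,"y":-0.309,"z":0.06,"turn":0.249}]' 0.087
python3 - <<'E'
from h import *
o=env.get_obs();c=imaging.get_calibration('wrist');im=imaging.read_camera('wrist')
np.save('w1.npy',im);cv2.imwrite('pics/w1.png',im[...,::-1]);print(o['tool_pos'],o['tool_rot'],o['qpos'].round(),c)
for y in (-.05,.05):
  a=np.radians(110.2);print(proj(c,[.474+np.cos(a)*y,-.362+np.sin(a)*y,.052]))
E
```

```text
time_s: 3.1
tool_pos: [0.4768, -0.3549, 0.1478]
tool_rot: [-179.8, -0.3, 110.7]
force: [1.4, 1.1, -0.0]
grip_width: 0.087
grasp_force: 0.0
[ 0.47675075 -0.35488554  0.14775965] [-179.80423176   -0.25949735  110.71849434] [ -4.  18.  45.  97. -13.  71.  65.] {'camera_matrix': array([[327.72145826,   0.        , 254.91259145],
       [  0.        , 327.72145826, 188.33943474],
       [  0.        ,   0.        ,   1.        ]]), 'k1': -0.08925749842749857, 'position': array([ 0.45159415, -0.28686043,  0.32164173]), 'attitude': array([-15.19589712,   0.15416139,  20.73216531])}
(np.float64(248.92606534550643), np.float64(247.320871650107))
(np.float64(249.4706649933857), np.float64(135.24539682579785))
```

View pics/w1.png

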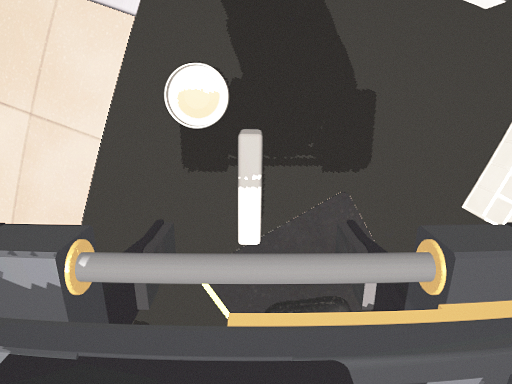

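The wrist view shows the bar from (250,130) to (249,244), already aligned and about 3 mm off the prediction along its length. The dish at (196,96) is clear of the fingers. I'll go down and grip.

```bash
python3 t.py 0.4735,-0.359,0.038,110.3
```

```text
now 3.15 [ 0.4779 -0.355   0.1494] [-1.7992e+02 -1.4000e-01  1.1079e+02] F [ 0.9  0.1 -0.1] w 0.0867 g 0.0 q [ -4.  17.  45.  97. -13.  71.  65.]
0.4735,-0.359,0.038,110.3 shift [-0.0024 -0.0054  0.1114] turn 0.0085 rows>= 1.8
```

```bash
python3 -m crank '[{"x":-0.002,"y":-0.004,"z":0.03,"turn":0.008},{"x":-0.002,"y":-0.004,"z":0.06,"turn":0.008},{"x":-0.002,"y":-0.004,"z":0.085,"turn":0.008},{"x":-0.002,"y":-0.004,"z":0.1,"turn":0.008},{"x":-0.002,"y":-0.004,"z":0.11,"turn":0.008},{"x":-0.002,"y":-0.004,"z":0.11,"turn":0.008},{"x":-0.002,"y":-0.004,"z":0.11,"turn":0.008}]' 0.07
python3 -m crank '[{"x":0,"y":0,"z":0,"turn":0},{"x":0,"y":0,"z":0,"turn":0},{"x":0,"y":0,"z":0,"turn":0},{"x":0,"y":0,"z":0,"turn":0},{"x":0,"y":0,"z":0,"turn":0},{"x":0,"y":0,"z":0,"turn":0}]' 0.005 35
python3 t.py
```

```text
time_s: 4.03
tool_pos: [0.4753, -0.3605, 0.0414]
tool_rot: [179.9, 0.1, 110.2]
force: [-1.0, 0.2, 0.0]
grip_width: 0.0702
grasp_force: 0.0
time_s: 4.78
tool_pos: [0.4745, -0.3602, 0.0405]
tool_rot: [-180.0, -0.0, 110.2]
force: [-1.8, 0.7, 4.9]
grip_width: 0.0177
grasp_force: 3.0
now 4.775 [ 0.4745 -0.3602  0.0405] [-179.98   -0.    110.23] F [-1.8  0.7  4.9] w 0.0177 g 2.957058325409889 q [ -0.  24.  43. 103. -19.  60.  70.]
```

```bash
python3 -m crank '[{"x":0,"y":0,"z":0,"turn":0},{"x":0,"y":0,"z":-0.01,"turn":0},{"x":0,"y":0,"z":-0.03,"turn":0},{"x":0,"y":0,"z":-0.06,"turn":0},{"x":0,"y":0,"z":-0.085,"turn":0},{"x":0,"y":0,"z":-0.085,"turn":0}]' 0.005 35
python3 t.py 0.55,-0.20,0.125,100 0.546,0.017,0.13,95.7 
```

```text
time_s: 5.52
tool_pos: [0.4763, -0.3613, 0.1286]
tool_rot: [179.8, 0.2, 110.2]
force: [0.3, -0.8, 0.1]
grip_width: 0.0051
grasp_force: 0.0
now 5.525 [ 0.4763 -0.3613  0.1286] [179.77   0.23 110.23] F [ 0.3 -0.8  0.1] w 0.0051 g 0.0 q [ -3.  19.  45.  99. -14.  68.  66.]
0.55,-0.20,0.125,100 shift [0.1259 0.1249 0.0036] turn 0.1786 rows>= 2.8
0.546,0.017,0.13,95.7 shift [ 0.3309  0.1962 -0.0019] turn 0.2536 rows>= 6.2
```

```bash
python3 - <<'E'
from h import *
im=imaging.read_camera('wrist');s=imaging.read_camera('side')
np.save('w2.npy',im);np.save('s2.npy',s)
b=cv2.resize(s[180:300,210:370],(512,384),interpolation=cv2.INTER_CUBIC)
cv2.imwrite('pics/w2.png',cv2.resize(np.vstack([im,b]),(427,600))[...,::-1])
E
```

```text
(no output)
```

View pics/w2.png

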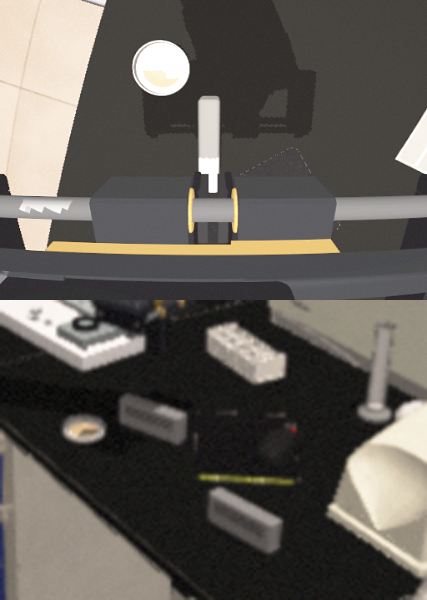

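```bash
python3 - <<'E'
from h import *
im=np.load('w2.npy');o=env.get_obs();c=imaging.get_calibration('wrist');p=o['tool_pos'];r=Rm(o['tool_rot'])
print(p,o['tool_rot'])
for z in (0,.052,.128): print('TCP col',z,np.round(proj(c,[p[0],p[1],z]),1))
g=im.astype(int).sum(2)
m=(g>200).astype(np.uint8);m[:110]=0;m[230:]=0
n,l,st,ce=cv2.connectedComponentsWithStats(m)
for i in range(1,n):
    x,y,w,h,A=st[i]
    if A>60: print(st[i],im[l==i].mean(0).round())
for v in (118,130,150,170,190,200,208,215): print(v,np.flatnonzero(m[v,200:300])[[0,-1]]+200 if m[v,200:300].any() else None)
for u,v in [(237,118),(264,118)]: print(plane(c,u,v,.052))
E
```

```text
[ 0.47485203 -0.35992169  0.12576328] [1.79951441e+02 9.31640242e-03 1.10238088e+02]
TCP col 0 [254.7 178.6]
TCP col 0.052 [254.7 194.4]
TCP col 0.128 [254.8 232.6]
[    0   110   512   120 44748] [127. 122. 115.]
[167 110  53  13 492] [241. 239. 237.]
[311 114  34  37 777] [73. 70. 66.]
[311 159  32   4  66] [74. 71. 67.]
118 [200 210]
130 [237 264]
150 [237 263]
170 [204 277]
190 [200 299]
200 [201 298]
208 [200 299]
215 [200 299]
[ 0.44208297 -0.30903668  0.052     ]
[ 0.46088492 -0.30211263  0.052     ]
```

The block still stands, unmoved, so the grip slipped. The pads showed only 3 N. I'll regrip lower, centred and harder, and check the force before lifting.

```bash
python3 t.py 0.470,-0.355,0.034,110.2; python3 -m crank '[{"x":0.007,"y":-0.003,"z":0,"turn":0},{"x":0.007,"y":-0.003,"z":0.01,"turn":0},{"x":0.007,"y":-0.003,"z":0.01,"turn":0},{"x":0.007,"y":-0.003,"z":0.01,"turn":0}]' 0.07 45
python3 t.py 0.470,-0.355,0.034,110.2
```

```text
now 5.625 [ 0.4749 -0.3599  0.1258] [1.7995e+02 1.0000e-02 1.1024e+02] F [-0.2 -0.2  0.2] w 0.0049 g 0.0 q [ -3.  19.  45.  99. -14.  68.  66.]
0.470,-0.355,0.034,110.2 shift [ 0.0063 -0.0029  0.0918] turn 0.0007 rows>= 1.5
time_s: 6.12
tool_pos: [0.4692, -0.3545, 0.115]
tool_rot: [-180.0, -0.0, 110.2]
force: [0.2, -0.5, -0.9]
grip_width: 0.0372
grasp_force: 0.0
now 6.125 [ 0.4692 -0.3545  0.115 ] [-1.7996e+02 -2.0000e-02  1.1022e+02] F [ 0.2 -0.5 -0.9] w 0.0372 g 0.0 q [ -3.  18.  45. 100. -14.  67.  66.]
0.470,-0.355,0.034,110.2 shift [-0.0008  0.0006  0.081 ] turn 0.0004 rows>= 1.3
```

```bash
python3 -m crank '[{"x":0,"y":0,"z":0,"turn":0},{"x":0,"y":0,"z":0,"turn":0},{"x":0,"y":0,"z":0.02,"turn":0},{"x":0,"y":0,"z":0.045,"turn":0},{"x":0,"y":0,"z":0.065,"turn":0},{"x":0,"y":0,"z":0.08,"turn":0},{"x":0,"y":0,"z":0.08,"turn":0},{"x":0,"y":0,"z":0.08,"turn":0}]' 0.06 45
python3 -m crank '[{"x":0,"y":0,"z":0,"turn":0},{"x":0,"y":0,"z":0,"turn":0},{"x":0,"y":0,"z":0,"turn":0},{"x":0,"y":0,"z":0,"turn":0},{"x":0,"y":0,"z":0,"turn":0},{"x":0,"y":0,"z":0,"turn":0},{"x":0,"y":0,"z":0,"turn":0},{"x":0,"y":0,"z":0,"turn":0}]' 0.0 45
python3 t.py
```

```text
time_s: 7.12
tool_pos: [0.4698, -0.355, 0.036]
tool_rot: [180.0, 0.1, 110.2]
force: [-0.7, 0.4, -1.2]
grip_width: 0.0598
grasp_force: 0.0
time_s: 8.12
tool_pos: [0.4696, -0.3545, 0.0355]
tool_rot: [180.0, 0.0, 110.2]
force: [0.5, -0.1, 1.3]
grip_width: 0.019
grasp_force: 45.0
now 8.125 [ 0.4696 -0.3545  0.0355] [179.99   0.   110.23] F [ 0.5 -0.1  1.3] w 0.019 g 44.998133182525635 q [ -1.  24.  43. 104. -19.  59.  70.]
```

```bash
python3 -m crank '[{"x":0,"y":0,"z":-0.01,"turn":0},{"x":0,"y":0,"z":-0.03,"turn":0},{"x":0,"y":0,"z":-0.06,"turn":0},{"x":0,"y":0,"z":-0.095,"turn":0},{"x":0,"y":0,"z":-0.105,"turn":0},{"x":0,"y":0,"z":-0.105,"turn":0}]' 0.0 45
python3 t.py 0.51,-0.20,0.14,103 0.548,0.017,0.14,95.7
```

```text
time_s: 8.88
tool_pos: [0.4697, -0.3547, 0.1411]
tool_rot: [179.9, 0.0, 110.2]
force: [0.0, 1.0, -2.8]
grip_width: 0.0188
grasp_force: 45.0
now 8.875 [ 0.4697 -0.3547  0.1411] [1.7992e+02 4.0000e-02 1.1023e+02] F [ 0.   1.  -2.8] w 0.0188 g 44.977641105651855 q [ -4.  17.  46.  99. -13.  70.  65.]
0.51,-0.20,0.14,103 shift [0.1312 0.0913 0.0011] turn 0.1262 rows>= 2.6
0.548,0.017,0.14,95.7 shift [0.3217 0.202  0.0011] turn 0.2537 rows>= 6.1
```

Holding it (45 N, about 2.8 N of load). I'll carry it over the bed.

```bash
python3 -m crank '[{"x":0.03,"y":0.02,"z":0,"turn":0.03},{"x":0.065,"y":0.045,"z":0,"turn":0.06},{"x":0.1,"y":0.07,"z":0,"turn":0.09},{"x":0.131,"y":0.091,"z":0,"turn":0.125},{"x":0.17,"y":0.114,"z":0,"turn":0.15},{"x":0.21,"y":0.137,"z":0,"turn":0.18},{"x":0.25,"y":0.16,"z":0,"turn":0.21},{"x":0.285,"y":0.181,"z":0,"turn":0.23},{"x":0.31,"y":0.195,"z":0,"turn":0.25},{"x":0.322,"y":0.202,"z":0,"turn":0.254},{"x":0.322,"y":0.202,"z":0,"turn":0.254},{"x":0.322,"y":0.202,"z":0,"turn":0.254}]'
python3 t.py 0.548,0.017,0.075,95.7
python3 - <<'E'
from h import *
c=imaging.get_calibration('wrist');im=imaging.read_camera('wrist');np.save('w3.npy',im);cv2.imwrite('pics/w3.png',im[...,::-1])
c2=imaging.get_calibration('top');O=np.array([.5425,.0146]);a=np.radians(5.7);ex=np.array([np.cos(a),np.sin(a)]);ey=np.array([-ex[1],ex[0]])
for n,x,y,z in [('h1',.045,0,.042),('h2',.045,.1,.042),('corner near +y',-.065,.15,.03),('corner near -y',-.065,-.15,.03),('ring',-.02,-.1,.062),('carriage near front',-.05,-.065,.05),('a',-.0236,.0276,.038),('b',-.0415,.0078,.038),('c',-.0338,-.0205,.037)]:
    print(n,np.round(proj(c,[*(O+x*ex+y*ey),z]),0))
E
```

```text
time_s: 10.38
tool_pos: [0.5473, 0.0154, 0.1402]
tool_rot: [-180.0, 0.1, 95.6]
force: [0.7, -0.2, -1.2]
grip_width: 0.019
grasp_force: 45.0
now 10.375 [0.5473 0.0154 0.1402] [-1.7996e+02  5.0000e-02  9.5550e+01] F [ 0.7 -0.2 -1.2] w 0.019 g 44.977651834487915 q [-36.   9.  35. 104.  -6.  68.   6.]
0.548,0.017,0.075,95.7 shift [0.0016 0.0009 0.0652] turn -0.0026 rows>= 1.0
h1 [302. 186.]
h2 [306.  64.]
corner near +y [167.   3.]
corner near -y [188. 323.]
ring [227. 301.]
carriage near front [194. 259.]
a [221. 154.]
b [201. 177.]
c [212. 207.]
```

View pics/w3.png

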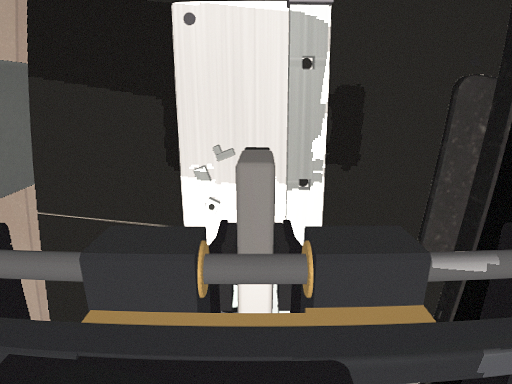

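Wrist view: the holes at (307,63) and (304,183) and the chips at (224,153), (202,173) and (214,203) match my predictions within about 1–2 mm. The block is on the rail side of the chips and clear of the carriage. I'll lower it.

```bash
python3 -m crank '[{"x":0.001,"y":0,"z":0.02,"turn":0},{"x":0.001,"y":0,"z":0.045,"turn":0},{"x":0.001,"y":0,"z":0.062,"turn":0},{"x":0.001,"y":0,"z":0.07,"turn":0},{"x":0.001,"y":0,"z":0.0735,"turn":0},{"x":0.001,"y":0,"z":0.0735,"turn":0}]'
python3 t.py 0.46,0.008,0.0655,95.7
```

```text
time_s: 11.18
tool_pos: [0.5479, 0.0184, 0.0674]
tool_rot: [180.0, -0.0, 95.7]
force: [0.1, -0.8, -2.8]
grip_width: 0.0188
grasp_force: 45.0
now 11.175 [0.5479 0.0184 0.0674] [ 1.7996e+02 -1.0000e-02  9.5670e+01] F [ 0.1 -0.8 -2.8] w 0.0188 g 44.97814893722534 q [-35.  14.  34. 108.  -9.  60.   9.]
0.46,0.008,0.0655,95.7 shift [-0.0016 -0.0885  0.0018] turn -0.0006 rows>= 1.4
```

```bash
python3 -m crank '[{"x":0,"y":0,"z":0.001,"turn":0},{"x":0,"y":-0.005,"z":0.0015,"turn":0},{"x":0,"y":-0.012,"z":0.0015,"turn":0},{"x":0,"y":-0.02,"z":0.0015,"turn":0},{"x":0,"y":-0.028,"z":0.0015,"turn":0},{"x":0,"y":-0.036,"z":0.0015,"turn":0},{"x":0,"y":-0.044,"z":0.0015,"turn":0},{"x":0,"y":-0.05,"z":0.0015,"turn":0},{"x":0,"y":-0.056,"z":0.0015,"turn":0},{"x":0,"y":-0.062,"z":0.0015,"turn":0},{"x":0,"y":-0.067,"z":0.0015,"turn":0},{"x":0,"y":-0.071,"z":0.0015,"turn":0}]'
python3 -m crank '[{"x":0,"y":-0.003,"z":0,"turn":0},{"x":0,"y":-0.006,"z":0,"turn":0},{"x":0,"y":-0.009,"z":0,"turn":0},{"x":0,"y":-0.009,"z":0,"turn":0}]'
python3 - <<'E'
from h import *
c=imaging.get_calibration('wrist');im=imaging.read_camera('wrist');t=imaging.read_camera('top')
b=cv2.resize(t[165:240,165:275],(512,349),interpolation=cv2.INTER_CUBIC)
cv2.imwrite('pics/w4.png',cv2.resize(np.hstack([im,cv2.resize(b,(512,384))]),(800,300))[...,::-1])
E
```

```text
time_s: 12.68
tool_pos: [0.4764, 0.0113, 0.0654]
tool_rot: [-180.0, -0.0, 95.7]
force: [-0.5, 0.5, -1.2]
grip_width: 0.0191
grasp_force: 45.0
time_s: 13.18
tool_pos: [0.4678, 0.0105, 0.0654]
tool_rot: [-180.0, -0.0, 95.7]
force: [-0.6, -0.5, -1.4]
grip_width: 0.0191
grasp_force: 45.0
```

View pics/w4.png

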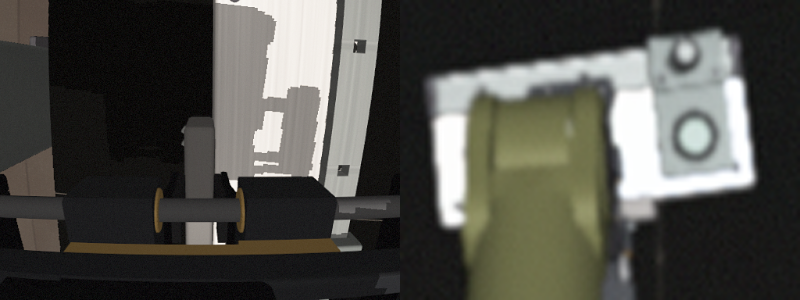

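No chips show on the bed beside the block. I'll lift and carry the block back to where it stood.

```bash
python3 t.py 0.47,0.01,0.145,95.7 0.50,-0.18,0.145,103 0.4696,-0.3545,0.145,110.2
python3 -m crank '[{"x":0,"y":0,"z":-0.02,"turn":0},{"x":0,"y":0,"z":-0.05,"turn":0},{"x":0,"y":0,"z":-0.08,"turn":0},{"x":0,"y":0,"z":-0.08,"turn":0}]'
python3 - <<'E'
from h import *
c=imaging.get_calibration('wrist');im=imaging.read_camera('wrist');np.save('w5.npy',im);t=imaging.read_camera('side')
b=cv2.resize(t[160:235,190:300],(512,384),interpolation=cv2.INTER_CUBIC)
cv2.imwrite('pics/w5.png',cv2.resize(np.hstack([im,b]),(800,300))[...,::-1])
E
```

```text
now 13.275 [0.4681 0.0106 0.0655] [ 1.7998e+02 -1.0000e-02  9.5670e+01] F [-0.6  0.3 -1.4] w 0.0187 g 44.97819542884827 q [-38.   3.  35. 119.  -2.  58.   4.]
0.47,0.01,0.145,95.7 shift [-0.0007  0.0019 -0.0795] turn -0.0005 rows>= 1.3
0.50,-0.18,0.145,103 shift [-0.1928  0.0129 -0.0795] turn -0.1279 rows>= 3.3
0.4696,-0.3545,0.145,110.2 shift [-0.3634 -0.0346 -0.0795] turn -0.2535 rows>= 6.0
time_s: 13.78
tool_pos: [0.47, 0.0108, 0.1475]
tool_rot: [179.7, -0.1, 95.7]
force: [0.7, -0.6, -2.3]
grip_width: 0.0188
grasp_force: 45.0
```

View pics/w5.png

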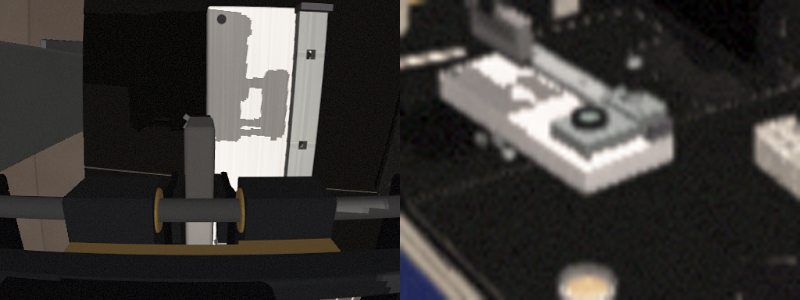

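Side crop: three chips lie on the bench in front of the bed, at (480,140), (497,138) and (510,155), and the bed is clear. Now I'll set the block back.

```bash
python3 -m crank '[{"x":-0.04,"y":0.003,"z":0,"turn":-0.03},{"x":-0.08,"y":0.006,"z":0,"turn":-0.06},{"x":-0.12,"y":0.009,"z":0,"turn":-0.09},{"x":-0.16,"y":0.011,"z":0,"turn":-0.11},{"x":-0.193,"y":0.011,"z":0,"turn":-0.128},{"x":-0.23,"y":0.001,"z":0,"turn":-0.155},{"x":-0.27,"y":-0.01,"z":0,"turn":-0.185},{"x":-0.31,"y":-0.021,"z":0,"turn":-0.215},{"x":-0.345,"y":-0.031,"z":0,"turn":-0.24},{"x":-0.364,"y":-0.036,"z":0,"turn":-0.253},{"x":-0.364,"y":-0.036,"z":0,"turn":-0.253},{"x":-0.364,"y":-0.036,"z":0,"turn":-0.253}]'
python3 t.py 0.4696,-0.3545,0.0355,110.2
```

```text
time_s: 15.38
tool_pos: [0.4681, -0.3537, 0.1443]
tool_rot: [-180.0, -0.1, 110.2]
force: [0.3, 0.1, -1.9]
grip_width: 0.0193
grasp_force: 45.0
now 15.375 [ 0.4681 -0.3537  0.1443] [-1.7995e+02 -1.1000e-01  1.1021e+02] F [ 0.3  0.1 -1.9] w 0.0193 g 44.9784117937088 q [ -8.  18.  50.  99. -14.  70.  67.]
0.4696,-0.3545,0.0355,110.2 shift [-0.0014  0.0012  0.1088] turn 0.0001 rows>= 1.7
```

```bash
python3 -m crank '[{"x":0,"y":0,"z":0.03,"turn":0},{"x":0,"y":0,"z":0.065,"turn":0},{"x":0,"y":0,"z":0.09,"turn":0},{"x":0,"y":0,"z":0.102,"turn":0},{"x":0,"y":0,"z":0.107,"turn":0},{"x":0,"y":0,"z":0.1095,"turn":0},{"x":0,"y":0,"z":0.1095,"turn":0}]'
python3 t.py
```

```text
time_s: 16.25
tool_pos: [0.4686, -0.3555, 0.0366]
tool_rot: [179.9, 0.0, 110.2]
force: [-0.7, 0.6, -1.6]
grip_width: 0.0191
grasp_force: 45.0
now 16.25 [ 0.4686 -0.3555  0.0366] [1.7994e+02 5.0000e-02 1.1017e+02] F [-0.7  0.6 -1.6] w 0.0191 g 44.97800052165985 q [ -4.  25.  47. 105. -21.  60.  71.]
```

```bash
python3 -m crank '[{"x":0,"y":0,"z":0.001,"turn":0},{"x":0,"y":0,"z":0.0015,"turn":0},{"x":0,"y":0,"z":0.0015,"turn":0}]'
python3 -m crank '[{"x":0,"y":0,"z":0,"turn":0},{"x":0,"y":0,"z":0,"turn":0},{"x":0,"y":0,"z":0,"turn":0},{"x":0,"y":0,"z":0,"turn":0},{"x":0,"y":0,"z":0,"turn":0},{"x":0,"y":0,"z":-0.02,"turn":0},{"x":0,"y":0,"z":-0.06,"turn":0},{"x":0,"y":0,"z":-0.1,"turn":0},{"x":0,"y":0,"z":-0.14,"turn":0},{"x":0,"y":0,"z":-0.14,"turn":0}]' 0.06
python3 t.py 0.52,-0.2,0.18,60 0.5975,-0.080,0.18,5.7
```

```text
time_s: 16.62
tool_pos: [0.4687, -0.3555, 0.0354]
tool_rot: [179.9, 0.0, 110.2]
force: [-1.3, 1.1, 6.3]
grip_width: 0.0186
grasp_force: 45.0
time_s: 17.88
tool_pos: [0.4699, -0.3573, 0.1793]
tool_rot: [179.7, 0.3, 110.1]
force: [-0.5, 0.6, -0.6]
grip_width: 0.0603
grasp_force: 0.0
now 17.875 [ 0.4699 -0.3573  0.1793] [179.68   0.32 110.14] F [-0.5  0.6 -0.6] w 0.0603 g 0.0 q [ -9.  16.  52.  96. -13.  74.  66.]
0.52,-0.2,0.18,60 shift [ 0.1304  0.1012 -0.0008] turn 0.8751 rows>= 2.6
0.5975,-0.080,0.18,5.7 shift [ 0.2164  0.2153 -0.0007] turn 1.8229 rows>= 4.9
```

```bash
python3 -m crank '[{"x":0.02,"y":0.016,"z":0,"turn":0.17},{"x":0.045,"y":0.035,"z":0,"turn":0.34},{"x":0.07,"y":0.055,"z":0,"turn":0.51},{"x":0.1,"y":0.078,"z":0,"turn":0.68},{"x":0.13,"y":0.101,"z":0,"turn":0.85},{"x":0.15,"y":0.128,"z":0,"turn":1.02},{"x":0.17,"y":0.155,"z":0,"turn":1.19},{"x":0.19,"y":0.18,"z":0,"turn":1.36},{"x":0.205,"y":0.2,"z":0,"turn":1.53},{"x":0.216,"y":0.215,"z":0,"turn":1.69},{"x":0.216,"y":0.215,"z":0,"turn":1.823},{"x":0.216,"y":0.215,"z":0,"turn":1.823}]' 0.06
python3 t.py 0.5975,-0.080,0.18,5.7
python3 - <<'E'
from h import *
o=env.get_obs();c=imaging.get_calibration('wrist');im=imaging.read_camera('wrist');np.save('w6.npy',im)
O=np.array([.5425,.0146]);a=np.radians(5.7);ex=np.array([np.cos(a),np.sin(a)]);ey=np.array([-ex[1],ex[0]])
k=O+.045*ex-.1*ey
v=im.copy()
for n,x,y,z in [('knobtop',.045,-.1,.101),('knobbot',.045,-.1,.071),('ring',-.02,-.1,.062),('h1',.045,0,.042),('h2',.045,.1,.042)]:
    p=proj(c,[*(O+x*ex+y*ey),z]);print(n,np.round(p,1))
    if abs(p[0])<600: cv2.drawMarker(v,(int(p[0]),int(p[1])),(255,0,0),0,12)
p=o['tool_pos'];print('tcp at .101',np.round(proj(c,[p[0],p[1],.101]),1),k)
cv2.imwrite('pics/w6.png',v[...,::-1])
E
```

```text
time_s: 19.38
tool_pos: [0.5951, -0.0783, 0.1743]
tool_rot: [180.0, 0.1, 5.8]
force: [0.5, -0.6, 0.3]
grip_width: 0.0602
grasp_force: 0.0
now 19.375 [ 0.5951 -0.0783  0.1743] [1.7997e+02 5.0000e-02 5.8100e+00] F [ 0.5 -0.6  0.3] w 0.0602 g 0.0 q [-44.  22.  62.  95. -20.  75. -63.]
0.5975,-0.080,0.18,5.7 shift [ 0.0022  0.0019 -0.0057] turn 0.0019 rows>= 0.1
knobtop [258.3 191.7]
knobbot [258.  182.1]
ring [257.6 245.8]
h1 [154.2 174.5]
h2 [ 56.1 174.6]
tcp at .101 [255.4 193.9] [ 0.59720948 -0.08043617]
```

View pics/w6.png

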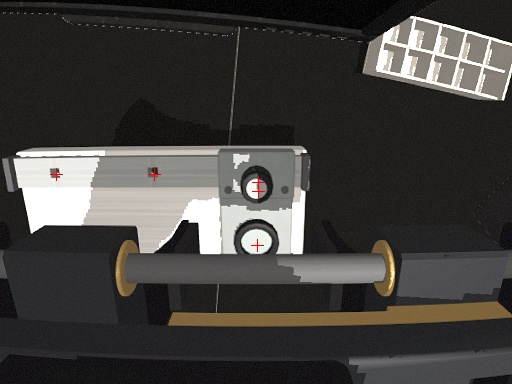

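The wrist view shows the knob top at about (257,188) against a predicted (258,192), the ring at (257,240), and the holes about 2 px up from the prediction. So the real knob is about 2 mm farther in x, at (0.599,-0.080).

```bash
python3 t.py 0.599,-0.080,0.088,5.7
python3 -m crank '[{"x":0.003,"y":0.002,"z":0.02,"turn":0},{"x":0.003,"y":0.002,"z":0.045,"turn":0},{"x":0.003,"y":0.002,"z":0.065,"turn":0},{"x":0.003,"y":0.002,"z":0.078,"turn":0},{"x":0.003,"y":0.002,"z":0.083,"turn":0},{"x":0.003,"y":0.002,"z":0.083,"turn":0}]' 0.06
python3 t.py 0.599,-0.080,0.088,5.7
```

```text
now 19.425 [ 0.5951 -0.0785  0.1744] [1.7999e+02 3.0000e-02 5.8400e+00] F [-0.1 -0.9 -1. ] w 0.0599 g 0.0 q [-44.  22.  62.  95. -20.  75. -63.]
0.599,-0.080,0.088,5.7 shift [0.0038 0.0018 0.0864] turn 0.0025 rows>= 1.4
time_s: 20.18
tool_pos: [0.5988, -0.0802, 0.0915]
tool_rot: [180.0, -0.0, 5.7]
force: [-0.4, -0.4, 0.2]
grip_width: 0.0601
grasp_force: 0.0
now 20.175 [ 0.5988 -0.0802  0.0915] [ 1.80e+02 -1.00e-02  5.72e+00] F [-0.4 -0.4  0.2] w 0.0601 g 0.0 q [-41.  27.  58. 100. -25.  67. -60.]
0.599,-0.080,0.088,5.7 shift [ 0.0003 -0.0002  0.0035] turn 0.0003 rows>= 0.1
```

```bash
python3 -m crank '[{"x":0,"y":0,"z":0.003,"turn":0},{"x":0,"y":0,"z":0.003,"turn":0},{"x":0,"y":0,"z":0.003,"turn":0},{"x":0,"y":0,"z":0.003,"turn":0},{"x":0,"y":0,"z":0.003,"turn":0},{"x":0,"y":0,"z":0.003,"turn":0},{"x":0,"y":0,"z":0.003,"turn":0},{"x":0,"y":0,"z":0.003,"turn":0}]' 0 45
python3 t.py
```

```text
time_s: 21.18
tool_pos: [0.5995, -0.0803, 0.0894]
tool_rot: [180.0, -0.1, 5.7]
force: [-0.2, -0.4, 5.8]
grip_width: 0.0008
grasp_force: 2.8
now 21.175 [ 0.5995 -0.0803  0.0894] [ 1.7998e+02 -1.0000e-01  5.7200e+00] F [-0.2 -0.4  5.8] w 0.0008 g 2.7666140944347717 q [-40.  27.  58. 100. -25.  67. -60.]
```

The fingers closed to 0.8 mm without meeting the knob as expected. I'll settle and read the state again before deciding.

```bash
python3 -m crank '[{"x":0,"y":0,"z":0,"turn":0},{"x":0,"y":0,"z":0,"turn":0}]'
python3 - <<'E'
from h import *
o=env.get_obs();print({k:np.round(o[k],3) for k in ('tool_pos','force','wrist_torque','grip_width','grasp_force')})
c=imaging.get_calibration('wrist');im=imaging.read_camera('wrist');np.save('w7.npy',im)
p=o['tool_pos']
for z in (.05,.07,.089,.101): print('tcp',z,np.round(proj(c,[*p[:2],z]),1))
g=cv2.cvtColor(im,cv2.COLOR_RGB2GRAY)
s=g[120:300:6,190:330:5]
for i,r in enumerate(s): print(120+6*i,' '.join(f'{x//10:2d}' for x in r))
E
```

```text
time_s: 21.42
tool_pos: [0.5995, -0.0803, 0.0893]
tool_rot: [180.0, -0.1, 5.7]
force: [-0.2, -0.3, 5.6]
grip_width: 0.0001
grasp_force: 2.8
{'tool_pos': array([ 0.599, -0.08 ,  0.089]), 'force': array([-0.243, -0.26 ,  5.616]), 'wrist_torque': array([-0.043,  0.186,  0.004]), 'grip_width': np.float64(0.0), 'grasp_force': np.float64(2.774)}
tcp 0.05 [255.5 208.1]
tcp 0.07 [255.5 218.4]
tcp 0.089 [255.5 230.1]
tcp 0.101 [255.6 238.8]
120  4  4  4  4  4  4  9  4  4  4  4  4  4  4  4  4  4  4  3  3  4  4  4  4  4  4  4  4
126  4  4  4  4  3  4 12  4  4  3  4  4  4  4  4  4  4  4  4  4  4  4  4  4  4  4  4  4
132  4  4  4  4  4  4 14  4  4  4  4  4  4  4  4  4  4  4  4  4  4  4  4  4  4  3  3  4
138  2  3  2  2  2  4  8  2  2  3  2  2  2  4  4  4  4  4  4  3  4  2  1  3  3  3  2  2
144  2  2  3  3  2  3  7  2  3  3  2  3  3  2  3  2  3  3  2  2  3  2  2  3  3  2  2  4
150  3  2  3  3  2  3  6  2  2  2  2  2  2  3  3  3  3  3  2  3  2  2  3  3  3  3  3  4
156  2  3  3  2  2  3  3  3  2  3  3  3  2  2  2  3  2  2  2  2  2  3  3  3  3  2  2  2
162  2  3  2  3  2  2  2  2  2  2  2  3  2  2  3
[... 1275 characters left out ...]
  4  4  4  5  5  4  5  4  4 12 11  4  4  4  4  4 11 10  4  4  4  4  5  4  4  4  4  4
258  5  6  5  5  5  5  5  6  5 13  9  9  9  9  9  9  9 11  8  8  8  8  9  8  8  8  8  8
264  5  6  6  6  6  6  5  6  6 13 10 10 10 10 10 10 10 12 10 11 11 11 10 11 10 10 10 10
270  5  6  6  5  5  6  5  6  6 16 11 11 11 11 11 11 11 14 11 10 11 10 10 11 11 11 10 10
276  6  5  6  6  5  5  6  6  6 15 11 10 11 11 11 11 11 14 11 11 10 10 10 10 10 10 10 10
282  6  6  5  5  5  6  6  6  6 14 10 10 10 10 10 10 10 13  6  6  6 10 10 10 10 10 10 10
288  6  6  5  5  6  5  6  5  6 13  8  5  5 19  5  5 11 10  6  6  6  6  6 10 10 10 10 10
294  6  6  6  6  6  6  6  5  5 11  7  6  5 20  5  5  8  8  5  6  5  6  6  5  5  9 10 10
```

The evidence is consistent. In both failed closes the tool met about 5 N upward with the tips roughly 12 mm above the reported TCP height: block top 0.052 against TCP 0.0405, knob top 0.101 against TCP 0.0893. So the fingertips really sit higher than nominal and closed on top of the knob. I'll open, go lower with a force check, and close again.

```bash
python3 -m crank '[{"x":0,"y":0,"z":-0.006,"turn":0},{"x":0,"y":0,"z":-0.006,"turn":0},{"x":0,"y":0,"z":-0.006,"turn":0},{"x":0,"y":0,"z":-0.006,"turn":0},{"x":0,"y":0,"z":-0.006,"turn":0},{"x":0,"y":0,"z":-0.006,"turn":0},{"x":0,"y":0,"z":-0.006,"turn":0},{"x":0,"y":0,"z":-0.006,"turn":0}]' 0.06
python3 t.py 0.599,-0.080,0.079,5.7
```

```text
time_s: 22.48
tool_pos: [0.5986, -0.08, 0.0945]
tool_rot: [-180.0, -0.0, 5.7]
force: [0.0, -0.4, -0.3]
grip_width: 0.0594
grasp_force: 0.0
now 22.475 [ 0.5986 -0.08    0.0945] [-180.     -0.      5.72] F [ 0.  -0.4 -0.3] w 0.0594 g 0.0 q [-41.  27.  58. 100. -24.  68. -60.]
0.599,-0.080,0.079,5.7 shift [ 0.0004 -0.      0.0155] turn 0.0004 rows>= 0.2
```

```bash
python3 -m crank '[{"x":0,"y":0,"z":0.006,"turn":0},{"x":0,"y":0,"z":0.012,"turn":0},{"x":0,"y":0,"z":0.0155,"turn":0},{"x":0,"y":0,"z":0.0155,"turn":0}]'
python3 -m crank '[{"x":0,"y":0,"z":0,"turn":0},{"x":0,"y":0,"z":0,"turn":0},{"x":0,"y":0,"z":0,"turn":0},{"x":0,"y":0,"z":0,"turn":0},{"x":0,"y":0,"z":0,"turn":0},{"x":0,"y":0,"z":0,"turn":0},{"x":0,"y":0,"z":0,"turn":0},{"x":0,"y":0,"z":0,"turn":0}]' 0.01 45
python3 t.py
```

```text
time_s: 22.98
tool_pos: [0.5983, -0.0801, 0.0785]
tool_rot: [180.0, 0.0, 5.7]
force: [0.5, 0.5, -0.4]
grip_width: 0.0596
grasp_force: 0.0
time_s: 23.98
tool_pos: [0.5987, -0.08, 0.079]
tool_rot: [-180.0, -0.0, 5.7]
force: [-0.4, 1.1, 1.5]
grip_width: 0.0247
grasp_force: 45.0
now 23.975 [ 0.5987 -0.08    0.079 ] [-1.7999e+02 -1.0000e-02  5.7300e+00] F [-0.4  1.1  1.5] w 0.0247 g 45.00033259391785 q [-40.  28.  57. 100. -25.  66. -59.]
```

Knob gripped (24.7 mm, 45 N). I'll lift it.

```bash
python3 -m crank '[{"x":0,"y":0,"z":-0.003,"turn":0},{"x":0,"y":0,"z":-0.007,"turn":0},{"x":0,"y":0,"z":-0.011,"turn":0},{"x":0,"y":0,"z":-0.014,"turn":0},{"x":0,"y":0,"z":-0.014,"turn":0},{"x":0,"y":0,"z":-0.014,"turn":0}]'
python3 t.py
```

```text
time_s: 24.72
tool_pos: [0.5986, -0.08, 0.0928]
tool_rot: [-180.0, 0.0, 5.7]
force: [2.5, 0.2, -10.1]
grip_width: 0.0243
grasp_force: 45.0
now 24.725 [ 0.5986 -0.08    0.0928] [-180.      0.      5.72] F [  2.5   0.2 -10.1] w 0.0243 g 44.99723017215729 q [-41.  27.  58. 100. -25.  67. -60.]
```

```bash
python3 -m crank '[{"x":0,"y":-0.004,"z":0,"turn":0},{"x":0,"y":-0.012,"z":0,"turn":0},{"x":0,"y":-0.022,"z":0,"turn":0},{"x":0,"y":-0.034,"z":0,"turn":0},{"x":0,"y":-0.046,"z":0,"turn":0},{"x":0,"y":-0.058,"z":0,"turn":0},{"x":0,"y":-0.07,"z":0,"turn":0},{"x":0,"y":-0.08,"z":0,"turn":0},{"x":0,"y":-0.088,"z":0,"turn":0},{"x":0,"y":-0.094,"z":0,"turn":0},{"x":0,"y":-0.097,"z":0,"turn":0},{"x":0,"y":-0.097,"z":0,"turn":0}]'
python3 t.py 0.58873,0.0195,0.0928,5.72
```

```text
time_s: 26.22
tool_pos: [0.5886, 0.0172, 0.0928]
tool_rot: [-179.9, 0.0, 5.7]
force: [0.9, 0.6, -9.4]
grip_width: 0.0243
grasp_force: 45.0
now 26.225 [0.5886 0.0172 0.0928] [-1.7994e+02  3.0000e-02  5.7400e+00] F [ 0.9  0.6 -9.4] w 0.0243 g 44.99712646007538 q [-51.  25.  59. 102. -23.  67. -70.]
0.58873,0.0195,0.0928,5.72 shift [ 0.0003 -0.0023  0.    ] turn 0.0003 rows>= 0.0
```

```bash
python3 -m crank '[{"x":0,"y":-0.0015,"z":0,"turn":0},{"x":0,"y":-0.0026,"z":0,"turn":0},{"x":0,"y":-0.0026,"z":0.003,"turn":0},{"x":0,"y":-0.0026,"z":0.006,"turn":0},{"x":0,"y":-0.0026,"z":0.009,"turn":0},{"x":0,"y":-0.0026,"z":0.009,"turn":0},{"x":0,"y":-0.0026,"z":0.009,"turn":0}]'
python3 t.py 0.58873,0.0195,0.079,5.72
```

```text
time_s: 27.1
tool_pos: [0.5885, 0.0192, 0.0839]
tool_rot: [-180.0, 0.0, 5.7]
force: [-0.5, -0.4, -7.9]
grip_width: 0.0242
grasp_force: 45.0
now 27.1 [0.5885 0.0192 0.0839] [-1.7998e+02  3.0000e-02  5.7200e+00] F [-0.5 -0.4 -7.9] w 0.0242 g 44.99778985977173 q [-51.  25.  58. 102. -23.  66. -70.]
0.58873,0.0195,0.079,5.72 shift [ 0.0003 -0.0002  0.0049] turn 0.0 rows>= 0.1
```

The spring still pulls down at about 5 mm lift, below the 10 mm rail height, so the pin is in the hole. I'll lower it the rest of the way.

```bash
python3 -m crank '[{"x":0,"y":0,"z":0.002,"turn":0},{"x":0,"y":0,"z":0.004,"turn":0},{"x":0,"y":0,"z":0.0055,"turn":0},{"x":0,"y":0,"z":0.0065,"turn":0},{"x":0,"y":0,"z":0.0065,"turn":0},{"x":0,"y":0,"z":0.0065,"turn":0}]'
python3 t.py
```

```text
time_s: 27.85
tool_pos: [0.5887, 0.0192, 0.079]
tool_rot: [-179.9, 0.0, 5.7]
force: [-5.4, 0.9, 7.0]
grip_width: 0.0245
grasp_force: 45.0
now 27.85 [0.5887 0.0192 0.079 ] [-1.7991e+02  2.0000e-02  5.7200e+00] F [-5.4  0.9  7. ] w 0.0245 g 45.00211000442505 q [-51.  26.  58. 103. -24.  65. -70.]
```

The pin is home at z 0.079, the same as the first grip height, with a 7 N reaction. Before handing in, a quick numeric check of the bench.

```bash
python3 - <<'E'
from h import *
im=imaging.read_camera('side');s0=np.load('s2.npy');c=imaging.get_calibration('side')
d=np.abs(im.astype(int)-s0.astype(int)).max(2)
print('near scraper diff px',(d[215:265,250:300]>60).sum())
n,l,st,ce=cv2.connectedComponentsWithStats((d>60).astype(np.uint8))
for i in range(1,n):
    if st[i][4]>4 and st[i][1]>150: print(st[i],np.round(plane(c,*ce[i],.02)[:2],3))
o=env.get_obs();print(o['time_s'],o['tool_pos'].round(4),o['force'].round(1),o['grasp_force'])
E
```

```text
near scraper diff px 25
[261 151  18   6  66] [0.92  0.264]
[240 155   3   4   9] [0.771 0.306]
[ 99 159  13  10  87] [0.154 0.574]
[235 158   4   6  22] [0.724 0.272]
[ 79 167   9  28  92] [0.002 0.418]
[202 171  59  29 701] [0.565 0.04 ]
[266 172  16  15  57] [ 0.746 -0.015]
[283 174   5   3  10] [ 0.824 -0.003]
[211 193   3   3   9] [ 0.439 -0.001]
[215 193   7   7  20] [ 0.451 -0.031]
[264 193   1   7   7] [ 0.617 -0.132]
[127 201  16  14 121] [0.114 0.046]
[256 218  13   6  25] [ 0.495 -0.301]
[240 232   7   3  15] [ 0.383 -0.338]
27.9 [0.5887 0.0192 0.0789] [-6.9  0.8  7.5] 45.00216901302338
```

```bash
python3 -c "
from cell import env
print(env.sign_off())"
```

```text
the job is handed in; nothing more can be done
None
```

The job is handed in, at about 28 s of the 67 s allowed: the three offcuts were wiped onto the bench with the scraper block, the block is set back down where it stood, and the carriage is at the next hole with its pin home and the knob still gripped (45 N).

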